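Wind the glass lift up to the pointer

TASK

Fit the loose crank fully home on the upright square shaft of the screw lift, feeling gently for the square without forcing it, then wind it by its wooden handle until the top of the glass disc is level with the top of the pointer. Let go and leave the crank on the shaft; do not touch the glass, leave the pointer where it is set and leave the other things on the bench alone.

Things in the scene. Friction and masses are not known exactly. Their poses are not given: they have to be found in the camera images.
- crank_hub (a point): Loose steel crank, 0.4 kg, lying on the bench, socket downward. Point on the hub axis, half-way up its 64 mm, 32 mm above its underside; z up, x along the arm to the handle. Hub: 36 mm square, 33 mm tall, with a 18.2 mm square socket 29 mm deep in its underside, sides parallel to x and y. Arm: 22 mm wide, 12 mm thick, underside level with the hub's.
- crank_stem (a point): Same crank: middle of the round steel stem, diameter 24 mm, on top of the hub (33 to 64 mm above the crank's underside, this point at 50 mm). Lift the crank here from above, the fingers closing across the arm (along the crank's y). Axes as crank_hub.
- crank_handle (a point): Same crank: centre of its upright wooden handle, diameter 20 mm, 48 mm tall (14 to 62 mm above the crank's underside, this point at 40 mm), 70 mm from the hub axis along the arm. It spins freely on its pin: hold it and carry it round a circle of 70 mm radius without turning the gripper.
- shaft_seat (a point): Fixed point of the screw lift: centre of the flat round shoulder (52 mm across, 90 mm above the bench, on a grey gearbox) from which the drive shaft rises; z up, x towards the glass, whose centre is 240 mm away. A seated crank's underside rests on this shoulder. Winding CLOCKWISE seen from above raises the platform 16 mm per turn; it stays where it is left. Straining the seated crank with over 150 N in all spoils it.
- shaft_top (a point): Fixed point at the top of the shaft, 26 mm above shaft_seat: 16 mm square for 18 mm (upper 4 mm bevelled to 13.6), then a round nib 8 mm across, 8 mm tall. The square stands turned by an UNKNOWN angle up to 0.6 rad either way from these axes: rest the socket on it with about 5 N and turn slowly until it drops 18 mm. The screw's drag is 0.35 N m (5 N at the handle). Pressing over 50 N before it is home spoils it.
- glass_top (a point): Centre of the top face of the round glass disc, 200 mm diameter, 8 mm thick, lying loose on the lift's 150 mm square platform; 76 to 80 mm above the bench at the start. z is up.
- pointer_tip (a point): Tip of the steel height pointer, at its top face: a flat finger 3 mm thick clamped on a 14 mm upright rod beside the glass, 6 mm or so off the glass rim. It is set 10 to 29 mm above the glass at the start; the top of the glass is to come level with it. z is up.
- jar_a: Closed clear jar with black lid, 58 mm diameter, 85 mm tall, on the bench; leave alone. Origin under its centre.
- jar_b: Another such jar, leave alone.
- jar_c: Another such jar, leave alone.
- dish: Small steel bowl, 100 mm across, 35 mm high, leave alone.
- brush: Brush lying on the bench, leave alone.
- palette_knife: Spatula lying on the bench, leave alone.
- pumice: Yellow block 90 x 55 x 30 mm, leave alone.
Things that resemble listed ones, but are neither listed nor needed, are in the scene too. Leave any green look-alike of the part that bears glass_top alone.

How it is judged:
By the outcome, as a careful person would: the job done as asked, in the order asked, and still so for the second after the job is handed in, with the robot touching nothing.
It also fails if it takes over 72 s, if anything falls off the work surface, if the arm or the gripper's body presses on something with over 40 N, if the wrist force passes 120 N, or if a joint passes its speed limit or range.

ROBOT

A 6-joint arm with a two-finger parallel gripper is mounted at the origin on the work surface. World frame = base frame: x ahead of the robot, y to its left, z up, the work surface at z = 0. Lengths are in m, angles in rad, forces in N, time in s.
With the tool pointing down it reaches from about 0.35 to 0.85 m from the base axis. Payload 8.1 kg.
Tool frame: the origin (TCP) lies at the very end of the fingers, on their centre line; the grasp point (between the pads) lies robot.grip_point_offset behind it (robot.grip_point_offset is the distance from the TCP to the grasp point, in m); z points along the fingers, y is the line along which they close (so a half turn about z gives the same grasp; the last joint's range is limited). The gripper opens to 93 mm and grips with 3 to 60 N. Pads are 15 mm wide; open, the fingers measure 128 mm over their backs; the gripper's body (75 mm by 188 mm) begins 65 mm behind the grasp point.
Start: joints at [-1.396, 0.13, 1.488, -0, 1.523, -0.085], TCP at [0.154, -0.58, 0.219] pointing down, gripper open.
Joint ranges: [-2.96, 2.96], [-0.89, 2.26], [0.02, 2.5], [-1.34, 4.48], [0, 2.73], [-2.66, 2.66]. Speed limits (rad/s): [2.39, 2.39, 2.79, 3.14, 3.14, 3.14].

INTERFACE

Orientations are given as a rotation vector (axis times angle).
In Python, from plant import robot, eyes gives the robot as it stands. The module is installed in compiled form; this text tells all that it offers.
- The arm moves only by the tool apply_moves, never from a script. Its argument "steps" is one flat list of numbers, 7 for each row, row after row: the shift along the tool's x, y, z in units of 30 mm (1.0 is 30 mm), then the turn, a rotation vector about the tool's x, y, z in units of 6 degrees (1.0 is 6 degrees), then the opening in per cent of the stroke, from 0 (shut) to 100 (fully open). In form: [dx, dy, dz, ax, ay, az, fingers, dx, dy, dz, ax, ay, az, fingers, ...]. A call has 1 to 12 rows; each row shifts and turns the commanded pose from where the row before left it, along the tool's axes as they then stand; what a row does not reach is not made up. A row lasts 1/12 s, in which the tool goes at most 41.7 mm and 7.16 degrees, less where a joint would pass 70% of its speed; a pose out of reach is approached as far as the arm can. A call is refused whole if a number of a shift passes 1 or a number of a turn 1, either way. A call with a gripper value outside its range is refused whole. The fingers move at their own pace and stop on an object; "grip_force" is the grip in N (left out, the last holds). Time passes only in rows, so rows that do not move let the fingers close. It gives the time, the measured TCP pose, the force, the opening and the grip force at its end, in the units of the state.
- robot.read_state(): the state, without advancing time (a new reading comes with each control period).
- eyes.read_camera(name): name is "scene" or "top"; returns the picture (420x560x3 uint8, red, green, blue); there is no depth.
- eyes.calibration(name): a dict with "K" (3x3 intrinsics, pixels), "R" (3x3) and "t" (3): a world point X has camera coordinates R X + t. Camera axes: x right, y down, z forward; pixel columns grow to the right and rows downward; lengths in m; the calibration is good to about 2 mm. A picture is of the moment at which its call begins. calibration takes no time and is no camera call.
- robot.close_job(): hands the job in; it is judged then, once.
Trained networks look in the newest picture that a camera, given by its name, has taken for a name from the list of things; names that differ only in an ending like _2 or _b are one class to them, and where a whole thing is asked for, a point or a joint stands for the part that bears it (a point fixed in the world has none). Each returns a list of dicts, best first, with "conf" (0 to 1); they miss things now and then, are a little off and sometimes report something else, mostly with a low value. They report only what shows in the picture. A call takes as long as a camera call. They do not tell look-alikes from the thing itself.
- eyes.search_frame(camera, thing): "rect" ([left, top, width, height] in pixels, round what is visible of it).
- eyes.place_of(camera, thing): "xy" ([column, row] in pixels: a listed point, or the origin of a listed thing).
The state is a dict: "t": time; "q": joint angles; "dq": joint speeds; "joint_torque": joint torques, N m; "tool_pos": TCP position; "orientation": TCP orientation; "force": force on the tool from outside, world axes, zero at the start; "wrist_torque": the same for the moment, N m; "opening": finger opening in m; "gripper_force": force on a finger pad.
Only numpy, scipy, OpenCV 4.12 (cv2) and the standard library are available. Lean on these libraries where they do the work, as an engineer would, in place of code of your own. Each camera call takes 0.05 s, during which the arm holds its last target. There are 200 camera calls.

## Working session

There is one attempt and no reset: what is moved stays moved. The work goes in short steps, Python scripts to look and compute and a tool call to move; the robot and the scene stay as the last step left them, time stands still between calls to the robot, and variables do not carry over. Pictures are saved under pics/ and viewed, at most 10 in all, crops included, and the job is handed in when it is done.

Besides the shell and the picture viewer there is one more tool, called after "Emit:" as name(argument=value, ...) on one line, values as JSON. apply_moves: Moves the arm, as the interface text tells. Its arguments: {"type":"object","properties":{"steps":{"type":"array"},"grip_force":{"type":"number"}},"required":["steps"]}

```bash
mkdir -p pics; cat > h.py <<'E'
import numpy as np, cv2
from plant import robot, eyes
def shot(n,f):
    im=eyes.read_camera(n); cv2.imwrite('pics/'+f,im[:,:,::-1]); return im
def ray(n,uv):
    c=eyes.calibration(n);K,R,t=[np.array(c[k]) for k in('K','R','t')]
    d=R.T@np.linalg.solve(K,[uv[0],uv[1],1]);return -R.T@t,d
def atz(n,uv,z):
    o,d=ray(n,uv);return o+d*(z-o[2])/d[2]
def tri(uv1,uv2):
    A=[];b=[]
    o1,d1=ray('scene',uv1);o2,d2=ray('top',uv2)
    d1=d1/np.linalg.norm(d1);d2=d2/np.linalg.norm(d2)
    P1=np.eye(3)-np.outer(d1,d1);P2=np.eye(3)-np.outer(d2,d2)
    X=np.linalg.solve(P1+P2,P1@o1+P2@o2)
    return X,np.linalg.norm(P1@(X-o1))+np.linalg.norm(P2@(X-o2))
def proj(n,X):
    c=eyes.calibration(n);p=np.array(c['K'])@(np.array(c['R'])@np.array(X)+np.array(c['t']));return p[:2]/p[2]
E
python3 - <<'E'
from h import *
np.set_printoptions(precision=4,suppress=True)
a=shot('scene','s0.png');b=shot('top','t0.png')
for n in('scene','top'):
    c=eyes.calibration(n);print(n,'cam',-np.array(c['R']).T@np.array(c['t']),np.array(c['K'])[0,0])
    for th in ['crank_hub','crank_stem','crank_handle','shaft_seat','shaft_top','glass_top','pointer_tip']:
        print(th,[(np.round(d['xy'],1).tolist(),round(d['conf'],2)) for d in eyes.place_of(n,th)[:3]])
print(robot.read_state(), robot.grip_point_offset)
E
```

```text
scene cam [1.4857 0.0023 1.2368] 487.36811918298844
crank_hub [([193.6, 197.8], 0.73), ([181.7, 266.0], 0.3)]
crank_stem [([192.6, 196.0], 0.73), ([302.7, 193.4], 0.47)]
crank_handle [([217.8, 194.8], 0.76)]
shaft_seat [([305.4, 196.0], 0.78)]
shaft_top [([302.2, 196.3], 0.95)]
glass_top [([390.0, 297.5], 0.92), ([287.0, 265.0], 0.7)]
pointer_tip [([328.0, 267.8], 0.64)]
top cam [ 0.3461 -0.0407  1.6413] 501.6564386579286
crank_hub [([377.5, 242.6], 0.73)]
crank_stem [([378.1, 242.6], 0.84)]
crank_handle [([356.0, 245.3], 0.85)]
shaft_seat [([266.2, 228.8], 0.72)]
shaft_top [([265.3, 225.7], 0.97)]
glass_top [([191.8, 146.2], 0.88), ([278.1, 154.2], 0.69)]
pointer_tip [([245.8, 150.5], 0.63)]
{'t': 0.8, 'q': array([-1.3964,  0.1304,  1.4882, -0.    ,  1.523 , -0.0854]), 'dq': array([ 0.0013,  0.0007,  0.0002,  0.0014, -0.0001, -0.0001]), 'joint_torque': array([ -0.0007, -55.9697, -49.2035,   0.0768,   0.0228,  -0.    ]), 'tool_pos': array([ 0.1542, -0.5799,  0.2187]), 'orientation': array([ 3.1151,  0.407 , -0.    ]), 'force': array([-0.4998, -0.1392,  0.1686]), 'wrist_torque': array([ 0.012 , -0.0163, -0.0148]), 'gripper_force': 0.0, 'opening': 0.09262489618035981} 0.0188
```

View pics/s0.png

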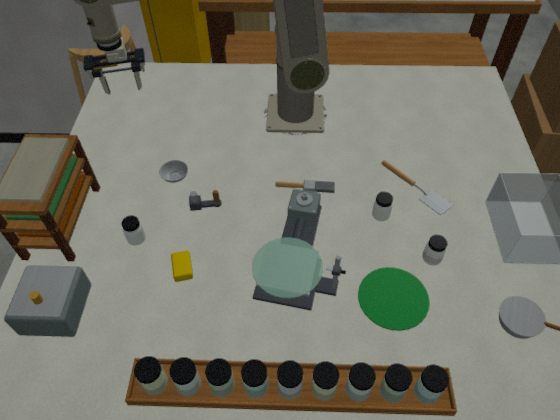

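View pics/t0.png

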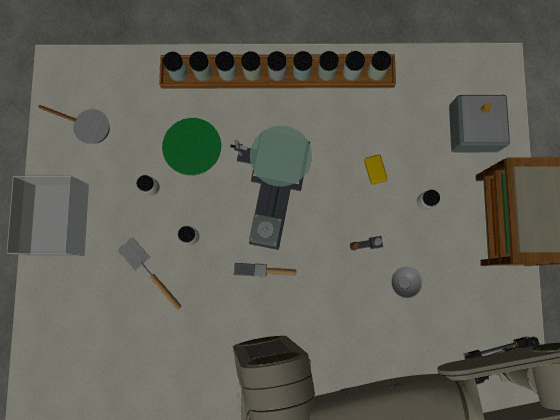

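The crank lies at scene (195,200)–(217,197) and top (377,242)–(355,245). The shaft is at scene (304,197) and top (265,228), the glass at top (281,155), and the pointer near top (242,148). The green disc is the look-alike.

```bash
python3 - <<'E'
from h import *
np.set_printoptions(precision=4,suppress=True)
S=dict(hub=(193.6,197.8),stem=(192.6,196),handle=(217.8,194.8),seat=(305.4,196),top=(302.2,196.3),glass=(287,265),ptr=(328,267.8))
T=dict(hub=(377.5,242.6),stem=(378.1,242.6),handle=(356,245.3),seat=(266.2,228.8),top=(265.3,225.7),glass=(278.1,154.2),ptr=(245.8,150.5))
for k in S: print(k,*tri(S[k],T[k]))
for k,z in dict(stem=.05,handle=.04,seat=.09,top=.116,glass=.078,ptr=.097).items(): print(k,atz('scene',S[k],z),atz('top',T[k],z))
a=cv2.imread('pics/s0.png');b=cv2.imread('pics/t0.png')
z=lambda i,x,y,w,h,s:cv2.resize(i[y:y+h,x:x+w],None,fx=s,fy=s,interpolation=cv2.INTER_CUBIC)
p=np.vstack([np.hstack([z(a,180,180,60,45,6.6)[:290,:396],z(a,270,175,60,45,6.6)[:290,:396]]),
 np.hstack([z(b,340,220,60,45,6.6)[:290,:396],z(b,235,205,60,45,6.6)[:290,:396]])])
cv2.imwrite('pics/c0.png',p)
p=np.hstack([z(a,240,230,120,80,3.3),z(b,220,110,120,80,3.3)]);cv2.imwrite('pics/c1.png',p)
E
```

```text
hub [ 0.4699 -0.3233  0.0348] 0.005267671702804096
stem [ 0.4693 -0.3246  0.043 ] 0.0036064090989989398
handle [ 0.4604 -0.2492  0.0413] 0.014094201020427091
seat [0.5077 0.0337 0.0981] 0.012409912983285936
top [0.5164 0.0299 0.1069] 6.640429729319177e-05
glass [ 0.7488 -0.0097  0.0821] 0.0026737612107928443
ptr [0.7593 0.0985 0.0889] 0.007940992462706664
stem [ 0.4754 -0.3208  0.05  ] [ 0.469  -0.3252  0.05  ]
handle [ 0.4597 -0.2423  0.04  ] [ 0.4611 -0.2565  0.04  ]
seat [0.5005 0.0402 0.09  ] [0.5086 0.0278 0.09  ]
top [0.5242 0.0296 0.116 ] [0.5154 0.0295 0.116 ]
glass [ 0.7462 -0.011   0.078 ] [ 0.7498 -0.0082  0.078 ]
ptr [0.7643 0.1017 0.097 ] [0.7571 0.0938 0.097 ]
```

View pics/c0.png

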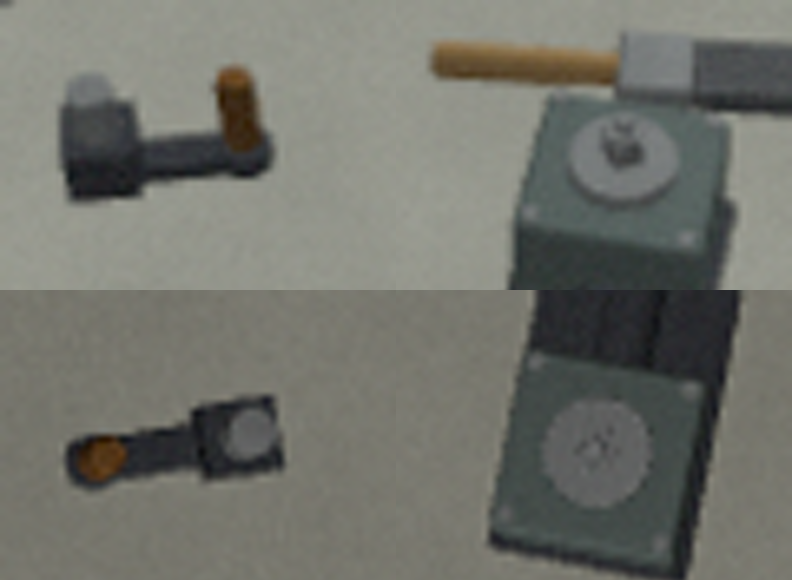

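View pics/c1.png

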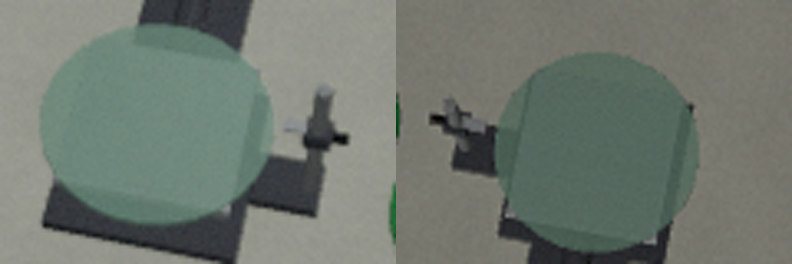

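The crop shows the stem top, handle top and shoulder clearly, and the shaft is near the centre of the shoulder. The pointer finger reaches from its rod toward the glass rim, with its tip at about scene (326,268) and top (247,148).

```bash
python3 - <<'E'
from h import *
np.set_printoptions(precision=4,suppress=True)
S=dict(stem=(193.4,193.3),handle=(215.2,191.1),seat=(303.7,198),glass=(286.8,267),ptr=(325.8,268.))
T=dict(stem=(377.8,241.7),handle=(355.9,244.5),seat=(265.1,229.3),glass=(280.0,155.5),ptr=(246.6,148.))
for k,z in dict(stem=.064,handle=.062,seat=.09,glass=.078,ptr=.097).items(): print(k,*tri(S[k],T[k]),atz('scene',S[k],z),atz('top',T[k],z))
E
```

```text
stem [ 0.4709 -0.3203  0.0583] 0.005055293830786283 [ 0.4759 -0.3161  0.064 ] [ 0.4707 -0.3218  0.064 ]
handle [ 0.4619 -0.2508  0.0607] 0.005152822276831261 [ 0.4631 -0.2479  0.062 ] [ 0.462  -0.2533  0.062 ]
seat [0.5072 0.0332 0.0881] 0.0036381716228120206 [0.5087 0.0349 0.09  ] [0.507  0.0312 0.09  ]
glass [ 0.7476 -0.0129  0.0696] 0.00264787149009507 [ 0.7528 -0.0114  0.078 ] [ 0.7455 -0.0143  0.078 ]
ptr [0.7652 0.0935 0.0971] 0.0043526555003491636 [0.7651 0.0957 0.097 ] [0.7652 0.0913 0.097 ]
```

Emit:
apply_moves(steps=[1, -0.47, 0, 0, 0, 0, 100, 1, -0.47, 0, 0, 0, 0, 100, 1, -0.47, 0, 0, 0, 0, 100, 1, -0.47, 0, 0, 0, 0, 100, 1, -0.47, 0, 0, 0, 0, 100, 1, -0.47, 0, 0, 0, 0, 100, 1, -0.47, 0, 0, 0, 0, 100, 1, -0.47, 0, 0, 0, 0, 100, 1, -0.47, 0, 0, 0, 0, 100, 1, -0.47, 0, 0, 0, 0, 100, 1, -0.47, 0, 0, 0, 0, 100, 1, -0.47, 0, 0, 0, 0, 100])

```text
t: 1.8
tool_pos: [0.4597, -0.3226, 0.2188]
orientation: [3.115, 0.407, 0.0]
force: [0.4, -0.2, -0.0]
opening: 0.093
gripper_force: 0.0
```

Emit:
apply_moves(steps=[0.5, 0, 0, 0, 0, -1, 100, 0, 0, 0, 0, 0, -1, 100, 0, 0, 0, 0, 0, -1, 100, 0, 0, 0, 0, 0, -1, 100, 0, 0, 0, 0, 0, -1, 100, 0, 0, 0, 0, 0, -1, 100, 0, 0, 0, 0, 0, -1, 100, 0, 0, 0, 0, 0, -1, 100, 0, 0, 0, 0, 0, -1, 100, 0, 0, 0, 0, 0, -1, 100, 0, 0, 0, 0, 0, -1, 100, 0, 0, 0, 0, 0, -1, 100])

```text
t: 2.8
tool_pos: [0.4731, -0.32, 0.2187]
orientation: [2.275, 2.166, 0.0]
force: [0.3, -0.6, 0.9]
opening: 0.0931
gripper_force: 0.0
```

Emit:
apply_moves(steps=[0, 0, 0.5, 0, 0, -1, 100, 0, 0, 0.8, 0, 0, -1, 100, 0, 0, 0.7, 0, 0, 0, 100, 0, 0, 0, 0, 0, 0, 100, 0, 0, 0, 0, 0, 0, 100])

```text
t: 3.22
tool_pos: [0.4722, -0.3193, 0.1576]
orientation: [-2.042, -2.384, 0.0]
force: [-1.1, 0.6, 0.3]
opening: 0.0927
gripper_force: 0.0
```

```bash
cat >> h.py <<'E'
from scipy.spatial.transform import Rotation as Ro
def togo(x,y,z,phi=None):
    s=robot.read_state();R=Ro.from_rotvec(s['orientation']).as_matrix()
    d=R.T@(np.array([x,y,z])-s['tool_pos'])/.03;f=np.arctan2(R[1,0],R[0,0])
    print('t',round(s['t'],2),'pos',s['tool_pos'].round(4),'phi',round(f,4),'tilt',R[:,2].round(3),'F',s['force'].round(1),'M',s['wrist_torque'].round(2),'op',round(s['opening'],4),'gf',round(s['gripper_force'],1))
    print('togo units',d.round(3),'az',None if phi is None else round(-np.degrees(phi-f)/6,2))
E
python3 - <<'E'
from h import *
togo(.473,-.319,.037,1.73)
a=shot('scene','s1.png');b=shot('top','t1.png')
z=lambda i,x,y,w,h,s:cv2.resize(i[y:y+h,x:x+w],None,fx=s,fy=s,interpolation=cv2.INTER_CUBIC)
p=np.hstack([z(a[:,:,::-1],165,150,80,80,5),z(b[:,:,::-1],335,200,80,80,5)]);cv2.imwrite('pics/c2.png',p)
E
```

```text
t 3.22 pos [ 0.4722 -0.3193  0.1576] phi 1.725 tilt [-0.002  0.002 -1.   ] F [-1.1  0.6  0.3] M [-0.03 -0.1  -0.05] op 0.0927 gf 0.0
togo units [-4.000e-03  3.500e-02  4.019e+00] az -0.05
```

View pics/c2.png

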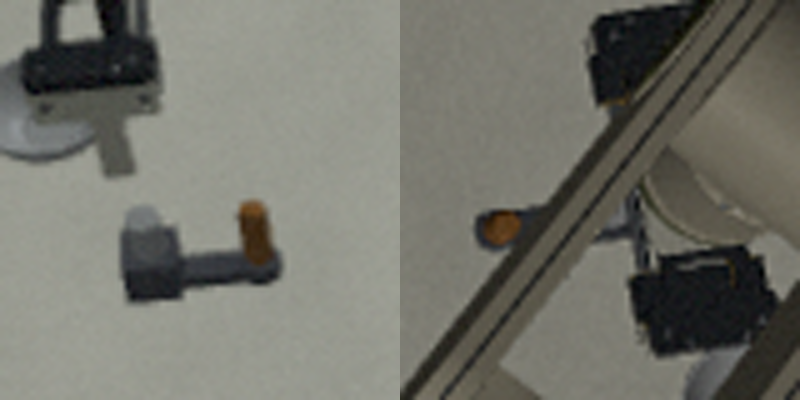

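The open gripper stands over the crank. The near finger's tip is at scene (188.6,185), and the stem is below it at (193.5,193).

```bash
python3 - <<'E'
from h import *
for r in(.0465,.055,.064): print(proj('scene',[.4722+.988*r,-.3193+.153*r,.1576]))
E
```

```text
[188.10949548 183.45472438]
[188.11768222 185.55814093]
[188.12641622 187.80216564]
```

Emit:
apply_moves(steps=[0, 0, 0.8, 0, 0, 0, 100, 0, 0, 0.8, 0, 0, 0, 100, 0, 0, 0.8, 0, 0, 0, 100, 0, 0, 0.6, 0, 0, 0, 100, 0, 0, 0, 0, 0, 0, 100])

```text
t: 3.73
tool_pos: [0.4717, -0.3189, 0.0661]
orientation: [-2.041, -2.383, 0.0]
force: [0.2, 1.1, -0.9]
opening: 0.093
gripper_force: 0.0
```

Emit:
apply_moves(steps=[0.06, 0.03, 0.5, 0, 0, 0, 100, 0, 0, 0.45, 0, 0, 0, 100, 0, 0, 0, 0, 0, 0, 100, 0, 0, 0, 0, 0, 0, 25, 0, 0, 0, 0, 0, 0, 10, 0, 0, 0, 0, 0, 0, 5, 0, 0, 0, 0, 0, 0, 5, 0, 0, 0, 0, 0, 0, 5, 0, 0, 0, 0, 0, 0, 5], grip_force=12)

```text
t: 4.48
tool_pos: [0.474, -0.3183, 0.0406]
orientation: [2.042, 2.386, 0.0]
force: [-0.3, -0.7, 0.0]
opening: 0.0573
gripper_force: 0.0
```

```bash
python3 - <<'E'
from h import *
togo(.473,-.317,.037,1.73)
E
```

```text
t 4.48 pos [ 0.474  -0.3183  0.0406] phi 1.7258 tilt [ 0.001 -0.    -1.   ] F [-0.3 -0.7  0. ] M [-0.03 -0.09  0.01] op 0.0573 gf 0.0
togo units [ 0.049 -0.025  0.121] az -0.04
```

Emit:
apply_moves(steps=[0.03, 0, 0.1, 0, 0, 0, 30, 0, 0, 0, 0, 0, 0, 5, 0, 0, 0, 0, 0, 0, 5, 0, 0, 0, 0, 0, 0, 5, 0, 0, 0, 0, 0, 0, 5, 0, 0, 0, 0, 0, 0, 5, 0, 0, 0, 0, 0, 0, 5, 0, 0, 0, 0, 0, 0, 5, 0, 0, 0, 0, 0, 0, 5], grip_force=20)

```text
t: 5.23
tool_pos: [0.4736, -0.3172, 0.0371]
orientation: [-2.043, -2.387, -0.0]
force: [0.9, -0.1, -1.6]
opening: 0.0238
gripper_force: 20.0
```

```bash
python3 - <<'E'
from h import *
togo(.473,-.317,.037,1.73)
E
```

```text
t 5.23 pos [ 0.4736 -0.3172  0.0371] phi 1.7259 tilt [ 0.  0. -1.] F [ 0.9 -0.1 -1.6] M [-0.06 -0.2  -0.03] op 0.0238 gf 20.0
togo units [ 0.008 -0.019  0.003] az -0.04
```

Emit:
apply_moves(steps=[0, 0, -0.5, 0, 0, 0, 5, 0, 0, -1, 0, 0, 0, 5, 0, 0, -1, 0, 0, 0, 5, 0, 0, -1, 0, 0, 0, 5, 0, 0, -1, 0, 0, 0, 5, 0, 0, -0.3, 0, 0, 0, 5, 0, 0, 0, 0, 0, 0, 5], grip_force=40)

```text
t: 5.82
tool_pos: [0.475, -0.3184, 0.1841]
orientation: [2.039, 2.383, 0.0]
force: [2.0, -1.6, -3.8]
opening: 0.0233
gripper_force: 40.0
```

Emit:
apply_moves(steps=[0.5, 0.13, 0, 0, 0, 0, 5, 0.9, 0.24, 0, 0, 0, 0, 5, 1, 0.26, 0, 0, 0, 0, 5, 1, 0.26, 0, 0, 0, 0, 5, 1, 0.26, 0, 0, 0, 0, 5, 1, 0.26, 0, 0, 0, 0, 5, 1, 0.26, 0, 0, 0, 0, 5, 1, 0.26, 0, 0, 0, 0, 5, 1, 0.26, 0, 0, 0, 0, 5, 1, 0.26, 0, 0, 0, 0, 5, 1, 0.26, 0, 0, 0, 0, 5, 0.9, 0.25, 0, 0, 0, 0, 5])

```text
t: 6.82
tool_pos: [0.5067, 0.0339, 0.1776]
orientation: [-2.039, -2.384, 0.005]
force: [0.3, -0.3, -3.9]
opening: 0.0232
gripper_force: 40.0
```

Emit:
apply_moves(steps=[0, 0.2, 0, 0, 0, -0.8, 5, 0, 0, 0, 0, 0, -0.9, 5, 0, 0, 0, 0, 0, -0.9, 5, 0, 0, 0, 0, 0, 0, 5, 0, 0, 0, 0, 0, 0, 5])

```text
t: 7.23
tool_pos: [0.5132, 0.0328, 0.1784]
orientation: [-1.701, -2.637, 0.003]
force: [-0.2, -0.2, -3.6]
opening: 0.0235
gripper_force: 40.0
```

```bash
python3 - <<'E'
from h import *
togo(.5086,.0345,.145,2.0)
a=shot('scene','s3.png');b=shot('top','t3.png')
z=lambda i,x,y,w,h,s:cv2.resize(i[y:y+h,x:x+w],None,fx=s,fy=s,interpolation=cv2.INTER_CUBIC)
p=np.hstack([z(a[:,:,::-1],265,140,80,80,5),z(b[:,:,::-1],225,190,80,80,5)]);cv2.imwrite('pics/c3.png',p)
E
```

```text
t 7.23 pos [0.5132 0.0328 0.1784] phi 1.9956 tilt [-0.004  0.    -1.   ] F [-0.2 -0.2 -3.6] M [-0.09 -0.12 -0.04] op 0.0235 gf 40.0
togo units [ 0.112 -0.113  1.114] az -0.04
```

View pics/c3.png

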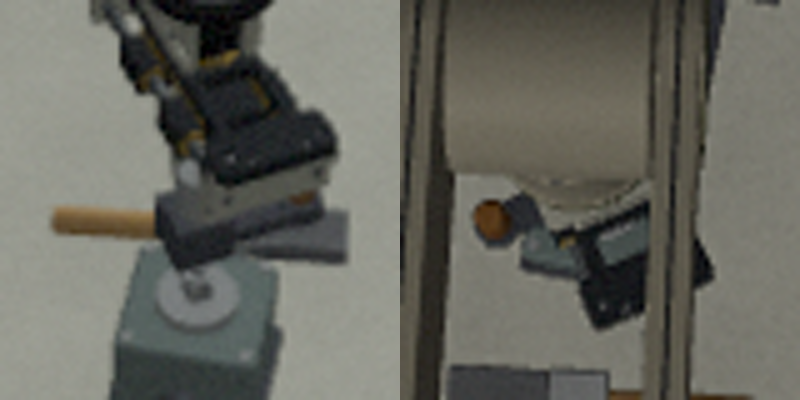

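The crank hangs level in the grip above the shoulder (scene (304,197)), with its handle toward +y. I'll centre it and lower it gently.

Emit:
apply_moves(steps=[0.11, -0.11, 0.2, 0, 0, 0, 5, 0, 0, 0.4, 0, 0, 0, 5, 0, 0, 0.3, 0, 0, 0, 5, 0, 0, 0, 0, 0, 0, 5, 0, 0, 0, 0, 0, 0, 5])

```text
t: 7.75
tool_pos: [0.5094, 0.034, 0.1526]
orientation: [-1.699, -2.64, 0.002]
force: [-0.1, 0.1, -4.0]
opening: 0.0233
gripper_force: 40.0
```

```bash
python3 - <<'E'
from h import *
togo(.5086,.0345,.145,2.0)
E
```

```text
t 7.75 pos [0.5094 0.034  0.1526] phi 1.9977 tilt [-0.003  0.    -1.   ] F [-0.1  0.1 -4. ] M [-0.05 -0.16 -0.05] op 0.0233 gf 40.0
togo units [ 0.027 -0.018  0.254] az -0.02
```

Emit:
apply_moves(steps=[0.02, -0.02, 0.08, 0, 0, 0, 5, 0, 0, 0.06, 0, 0, 0, 5, 0, 0, 0, 0, 0, 0, 5])

```text
t: 8.0
tool_pos: [0.5098, 0.0343, 0.1499]
orientation: [1.7, 2.642, 0.0]
force: [0.4, 0.2, -4.0]
opening: 0.0236
gripper_force: 40.0
```

Emit:
apply_moves(steps=[0, 0, 0.05, 0, 0, 0, 5, 0, 0, 0.05, 0, 0, 0, 5, 0, 0, 0, 0, 0, 0, 5])

```text
t: 8.25
tool_pos: [0.5096, 0.0343, 0.1467]
orientation: [-1.7, -2.642, 0.0]
force: [-0.1, 0.4, -4.4]
opening: 0.0232
gripper_force: 40.0
```

Emit:
apply_moves(steps=[0, 0, 0.03, 0, 0, 0, 5, 0, 0, 0, 0, 0, 0, 5])

```text
t: 8.42
tool_pos: [0.5097, 0.0343, 0.1459]
orientation: [-1.7, -2.642, 0.0]
force: [0.3, -0.1, -3.0]
opening: 0.0233
gripper_force: 40.0
```

Emit:
apply_moves(steps=[0, 0, 0.03, 0, 0, 0, 5, 0, 0, 0, 0, 0, 0, 5, 0, 0, 0, 0, 0, 0, 5])

```text
t: 8.67
tool_pos: [0.5098, 0.0343, 0.1452]
orientation: [1.7, 2.642, 0.0]
force: [-0.7, -0.6, -4.0]
opening: 0.023
gripper_force: 40.0
```

Emit:
apply_moves(steps=[0, 0, 0.03, 0, 0, 0, 5, 0, 0, 0, 0, 0, 0, 5, 0, 0, 0, 0, 0, 0, 5])

```text
t: 8.92
tool_pos: [0.5099, 0.0343, 0.1447]
orientation: [1.7, 2.642, 0.0]
force: [-1.4, -0.2, 1.2]
opening: 0.0233
gripper_force: 40.0
```

Emit:
apply_moves(steps=[0, 0, 0, 0, 0, 0.4, 5, 0, 0, 0, 0, 0, 0.4, 5, 0, 0, 0, 0, 0, 0.4, 5, 0, 0, 0, 0, 0, 0.4, 5])

```text
t: 9.25
tool_pos: [0.5098, 0.0342, 0.1447]
orientation: [1.917, 2.488, 0.0]
force: [-1.9, -1.1, 1.1]
opening: 0.0234
gripper_force: 40.0
```

Emit:
apply_moves(steps=[0, 0, 0, 0, 0, 0.4, 5, 0, 0, 0, 0, 0, 0.4, 5, 0, 0, 0, 0, 0, 0.4, 5, 0, 0, 0, 0, 0, 0.4, 5])

```text
t: 9.58
tool_pos: [0.5096, 0.0344, 0.1445]
orientation: [-2.119, -2.319, 0.0]
force: [-2.6, 0.5, 0.5]
opening: 0.0235
gripper_force: 40.0
```

Emit:
apply_moves(steps=[0, 0, 0.02, 0, 0, 0.4, 5, 0, 0, 0, 0, 0, 0.4, 5, 0, 0, 0, 0, 0, 0.4, 5, 0, 0, 0, 0, 0, 0.4, 5])

```text
t: 9.92
tool_pos: [0.5094, 0.0346, 0.1441]
orientation: [-2.305, -2.133, 0.0]
force: [-4.5, 1.6, 3.5]
opening: 0.0233
gripper_force: 40.0
```

Emit:
apply_moves(steps=[0, 0, 0, 0, 0, 0.4, 5, 0, 0, 0, 0, 0, 0.4, 5, 0, 0, 0, 0, 0, 0.4, 5, 0, 0, 0, 0, 0, 0.4, 5])

```text
t: 10.25
tool_pos: [0.5095, 0.0347, 0.1442]
orientation: [-2.475, -1.933, -0.0]
force: [-4.0, 1.2, 2.8]
opening: 0.0233
gripper_force: 40.0
```

Emit:
apply_moves(steps=[0, -0.04, 0, 0, 0, 0, 5, 0, 0, 0, 0, 0, 0.4, 5, 0, 0, 0, 0, 0, 0.4, 5, 0, 0, 0, 0, 0, 0, 5])

```text
t: 10.58
tool_pos: [0.5092, 0.0348, 0.1445]
orientation: [2.553, 1.83, 0.002]
force: [-0.3, 1.6, 3.8]
opening: 0.0232
gripper_force: 40.0
```

Emit:
apply_moves(steps=[0, 0, 0, 0, 0, 0.4, 5, 0, 0, 0, 0, 0, 0.4, 5, 0, 0, 0, 0, 0, 0.4, 5, 0, 0, 0, 0, 0, 0, 5])

```text
t: 10.92
tool_pos: [0.5091, 0.0348, 0.1444]
orientation: [2.662, 1.667, 0.002]
force: [-0.6, 1.2, 4.8]
opening: 0.0234
gripper_force: 40.0
```

Emit:
apply_moves(steps=[0, 0, -0.01, 0, 0, 0.4, 5, 0, 0, 0, 0, 0, 0.4, 5, 0, 0, 0, 0, 0, 0.4, 5, 0, 0, 0, 0, 0, 0, 5])

```text
t: 11.25
tool_pos: [0.509, 0.0347, 0.1445]
orientation: [2.761, 1.497, 0.002]
force: [-0.3, 1.0, 4.9]
opening: 0.0233
gripper_force: 40.0
```

Emit:
apply_moves(steps=[0, 0, 0, 0, 0, 0.4, 5, 0, 0, 0, 0, 0, 0.4, 5, 0, 0, 0, 0, 0, 0.4, 5, 0, 0, 0, 0, 0, 0, 5])

```text
t: 11.58
tool_pos: [0.509, 0.0347, 0.1445]
orientation: [2.85, 1.322, 0.002]
force: [-0.1, 1.6, 4.2]
opening: 0.0235
gripper_force: 40.0
```

Emit:
apply_moves(steps=[0, 0, 0, 0, 0, 0.4, 5, 0, 0, 0, 0, 0, 0.4, 5, 0, 0, 0, 0, 0, 0.4, 5, 0, 0, 0, 0, 0, 0, 5])

```text
t: 11.92
tool_pos: [0.509, 0.0348, 0.1444]
orientation: [2.927, 1.141, 0.002]
force: [0.1, 2.0, 5.3]
opening: 0.0234
gripper_force: 40.0
```

Emit:
apply_moves(steps=[0, 0, 0, 0, 0, 0.4, 5, 0, 0, 0, 0, 0, 0.4, 5, 0, 0, 0, 0, 0, 0.4, 5, 0, 0, 0, 0, 0, 0, 5])

```text
t: 12.25
tool_pos: [0.509, 0.0348, 0.1444]
orientation: [2.993, 0.955, 0.002]
force: [-0.6, 2.0, 5.3]
opening: 0.023
gripper_force: 40.0
```

```bash
python3 - <<'E'
from h import *
togo(.5086,.0345,.145,1.4)
E
```

```text
t 12.25 pos [0.509  0.0348 0.1444] phi 0.6175 tilt [ 0.001  0.    -1.   ] F [-0.6  2.   5.3] M [0.39 0.14 0.09] op 0.023 gf 40.0
togo units [-0.015  0.    -0.019] az -7.47
```

Emit:
apply_moves(steps=[0.01, -0.03, 0, 0, 0, 0, 5, 0, 0, 0, 0, 0, 0, 5, 0, 0, 0, 0, 0, -0.5, 5, 0, 0, 0, 0, 0, -0.5, 5, 0, 0, 0, 0, 0, -0.5, 5, 0, 0, 0, 0, 0, -0.5, 5])

```text
t: 12.75
tool_pos: [0.5091, 0.0348, 0.1445]
orientation: [2.873, 1.266, 0.002]
force: [0.7, -2.3, 4.9]
opening: 0.0233
gripper_force: 40.0
```

Emit:
apply_moves(steps=[0, 0, 0, 0, 0, -0.5, 5, 0, 0, 0, 0, 0, -0.5, 5, 0, 0, 0, 0, 0, -0.5, 5, 0, 0, 0, 0, 0, -0.5, 5])

```text
t: 13.08
tool_pos: [0.509, 0.0348, 0.1445]
orientation: [2.725, 1.559, 0.002]
force: [1.8, -1.7, 4.4]
opening: 0.0233
gripper_force: 40.0
```

Emit:
apply_moves(steps=[0, 0, 0, 0, 0, -0.5, 5, 0, 0, 0, 0, 0, -0.5, 5, 0, 0, 0, 0, 0, -0.5, 5, 0, 0, 0, 0, 0, -0.5, 5])

```text
t: 13.42
tool_pos: [0.5091, 0.0348, 0.1445]
orientation: [2.547, 1.835, 0.001]
force: [2.9, -2.0, 4.4]
opening: 0.0231
gripper_force: 40.0
```

Emit:
apply_moves(steps=[0, 0, 0, 0, 0, -0.4, 5, 0, 0, 0, 0, 0, -0.4, 5, 0, 0, 0, 0, 0, 0, 5])

```text
t: 13.67
tool_pos: [0.509, 0.0349, 0.1444]
orientation: [2.469, 1.939, 0.001]
force: [2.9, -2.6, 3.5]
opening: 0.0233
gripper_force: 40.0
```

Emit:
apply_moves(steps=[0, 0, 0, 0, 0, -0.4, 5, 0, 0, 0, 0, 0, -0.4, 5, 0, 0, 0, 0, 0, 0, 5])

```text
t: 13.92
tool_pos: [0.509, 0.035, 0.1443]
orientation: [2.388, 2.039, 0.001]
force: [4.0, -2.3, 3.4]
opening: 0.0236
gripper_force: 40.0
```

Emit:
apply_moves(steps=[0, 0, 0, 0, 0, -0.4, 5, 0, 0, 0, 0, 0, -0.4, 5, 0, 0, 0, 0, 0, 0, 5])

```text
t: 14.17
tool_pos: [0.5088, 0.0352, 0.1442]
orientation: [2.302, 2.136, 0.001]
force: [3.7, -2.9, 3.4]
opening: 0.0238
gripper_force: 40.0
```

Emit:
apply_moves(steps=[0, 0, 0, 0, 0, -0.4, 5, 0, 0, 0, 0, 0, -0.4, 5, 0, 0, 0, 0, 0, 0, 5])

```text
t: 14.42
tool_pos: [0.5084, 0.0353, 0.1439]
orientation: [2.212, 2.23, 0.0]
force: [2.2, -1.4, 1.5]
opening: 0.0234
gripper_force: 40.0
```

```bash
python3 - <<'E'
from h import *
togo(.5086,.0345,.145,1.4)
E
```

```text
t 14.42 pos [0.5084 0.0353 0.1439] phi 1.5789 tilt [ 0. -0. -1.] F [ 2.2 -1.4  1.5] M [-0.43 -0.76 -0.03] op 0.0234 gf 40.0
togo units [-0.028  0.006 -0.036] az 1.71
```

Emit:
apply_moves(steps=[0, 0, 0.04, 0, 0, -0.3, 5, 0, 0, 0.03, 0, 0, -0.3, 5, 0, 0, 0, 0, 0, 0, 5])

```text
t: 14.67
tool_pos: [0.5082, 0.0357, 0.1418]
orientation: [-2.142, -2.298, -0.0]
force: [2.5, 0.2, 2.8]
opening: 0.0233
gripper_force: 40.0
```

Emit:
apply_moves(steps=[0, 0, 0, 0, 0, -0.4, 5, 0, 0, 0, 0, 0, -0.4, 5, 0, 0, 0, 0, 0, 0, 5])

```text
t: 14.92
tool_pos: [0.5077, 0.0359, 0.1409]
orientation: [-2.043, -2.385, 0.001]
force: [3.4, 0.9, -2.7]
opening: 0.0236
gripper_force: 40.0
```

Emit:
apply_moves(steps=[0, 0, 0.05, 0, 0, -0.2, 5, 0, 0, 0.04, 0, 0, 0, 5, 0, 0, 0, 0, 0, 0, 5])

```text
t: 15.17
tool_pos: [0.508, 0.0361, 0.1385]
orientation: [-2.019, -2.406, -0.001]
force: [4.0, 3.3, -3.7]
opening: 0.0233
gripper_force: 40.0
```

Emit:
apply_moves(steps=[0, 0, 0.03, 0, 0, -0.3, 5, 0, 0, 0.02, 0, 0, 0, 5, 0, 0, 0, 0, 0, 0, 5])

```text
t: 15.42
tool_pos: [0.5079, 0.0359, 0.1371]
orientation: [-1.981, -2.437, 0.0]
force: [3.6, 3.0, -1.9]
opening: 0.0235
gripper_force: 40.0
```

Emit:
apply_moves(steps=[0.01, 0.015, 0.06, 0, 0, 0, 5, 0, 0, 0.06, 0, 0, 0, 5, 0, 0, 0, 0, 0, 0, 5])

```text
t: 15.67
tool_pos: [0.5082, 0.036, 0.1333]
orientation: [-1.979, -2.438, 0.001]
force: [2.5, 3.1, -4.8]
opening: 0.0232
gripper_force: 40.0
```

Emit:
apply_moves(steps=[0, 0, 0.06, 0, 0, 0, 5, 0, 0, 0.06, 0, 0, 0, 5, 0, 0, 0, 0, 0, 0, 5])

```text
t: 15.92
tool_pos: [0.5083, 0.036, 0.1298]
orientation: [-1.979, -2.439, 0.001]
force: [0.3, 3.8, -3.9]
opening: 0.0235
gripper_force: 40.0
```

Emit:
apply_moves(steps=[0.01, 0, 0.05, 0, 0, 0, 5, 0, 0, 0.04, 0, 0, 0, 5, 0, 0, 0, 0, 0, 0, 5])

```text
t: 16.17
tool_pos: [0.5083, 0.0361, 0.1273]
orientation: [-1.979, -2.439, 0.001]
force: [-0.7, 2.1, -4.4]
opening: 0.0234
gripper_force: 40.0
```

Emit:
apply_moves(steps=[0, 0, 0.03, 0, 0, 0, 5, 0, 0, 0.02, 0, 0, 0, 5, 0, 0, 0, 0, 0, 0, 5])

```text
t: 16.42
tool_pos: [0.5085, 0.0362, 0.1271]
orientation: [-1.979, -2.439, 0.0]
force: [-3.6, 3.9, 5.1]
opening: 0.0234
gripper_force: 40.0
```

```bash
python3 - <<'E'
from h import *
togo(.5086,.0345,.127,1.4)
E
```

```text
t 16.42 pos [0.5085 0.0362 0.1271] phi 1.7783 tilt [-0. -0. -1.] F [-3.6  3.9  5.1] M [0.47 0.75 0.02] op 0.0234 gf 40.0
togo units [-0.057 -0.007  0.002] az 3.61
```

Emit:
apply_moves(steps=[0, 0, -0.02, 0, 0, 0, 60, 0, 0, 0, 0, 0, 0, 60, 0, 0, 0, 0, 0, 0, 60, 0, 0, 0, 0, 0, 0, 60, 0, 0, -0.4, 0, 0, 0, 60, 0, 0, -0.8, 0, 0, 0, 60, 0, 0, -0.6, 0, 0, 0, 60, 0.8, 0, 0, 0, 0, 0, 60, 0.9, 0, 0, 0, 0, 0, 60, 0.6, 0, 0, 0, 0, 0, 60, 0, 0, 0, 0, 0, 0, 60])

```text
t: 17.33
tool_pos: [0.4941, 0.1063, 0.1821]
orientation: [1.977, 2.442, 0.002]
force: [0.3, 0.1, -0.3]
opening: 0.0558
gripper_force: 0.0
```

```bash
python3 - <<'E'
from h import *
togo(.494,.1035,.114,1.778)
a=shot('scene','s4.png');b=shot('top','t4.png')
z=lambda i,x,y,w,h,s:cv2.resize(i[y:y+h,x:x+w],None,fx=s,fy=s,interpolation=cv2.INTER_CUBIC)
p=np.hstack([z(a[:,:,::-1],270,140,80,80,5),z(b[:,:,::-1],225,190,80,80,5)]);cv2.imwrite('pics/c4.png',p)
E
```

```text
t 17.33 pos [0.4941 0.1063 0.1821] phi 1.7805 tilt [ 0.001  0.001 -1.   ] F [ 0.3  0.1 -0.3] M [ 0.01 -0.11 -0.03] op 0.0558 gf 0.0
togo units [-0.093 -0.025  2.269] az 0.02
```

View pics/c4.png

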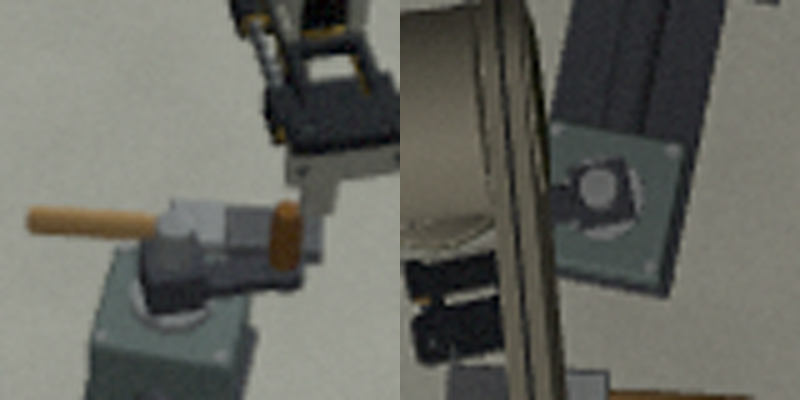

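The crank sits down on the shoulder. In the scene picture the stem top is at (306,182) and the handle top at (326.8,181). I'm checking the handle's position before gripping it.

```bash
python3 - <<'E'
from h import *
print('handle',atz('scene',(326.8,181.2),.152),'stem',atz('scene',(306,182),.154),atz('top',(264.2,227),.154))
print(proj('scene',[.494,.1035,.152]),proj('scene',[.494+.04,.1063+.01,.182]))
for th in('crank_handle','crank_stem','crank_hub'):
    print(th,eyes.place_of('scene',th)[:2])
E
```

```text
handle [0.49350753 0.10234128 0.152     ] stem [0.50014151 0.03986153 0.154     ] [0.50726962 0.03100653 0.154     ]
[327.19138039 181.32852463] [332.70215401 184.63459278]
crank_handle [{'xy': [326.8, 184.3], 'conf': 0.56}]
crank_stem [{'xy': [304.4, 188.8], 'conf': 0.69}]
crank_hub [{'xy': [301.9, 191.8], 'conf': 0.89}]
```

Emit:
apply_moves(steps=[-0.11, -0.02, 0.4, 0, 0, 0, 60, 0, 0, 0.7, 0, 0, 0, 60, 0, 0, 0.7, 0, 0, 0, 60, 0, 0, 0.4, 0, 0, 0, 60, 0, 0, 0, 0, 0, 0, 30, 0, 0, 0, 0, 0, 0, 10, 0, 0, 0, 0, 0, 0, 10, 0, 0, 0, 0, 0, 0, 10, 0, 0, 0, 0, 0, 0, 10, 0, 0, 0, 0, 0, 0, 10], grip_force=15)

```text
t: 18.42
tool_pos: [0.4952, 0.1004, 0.1159]
orientation: [1.979, 2.439, 0.002]
force: [-0.5, 0.0, -0.2]
opening: 0.0204
gripper_force: 0.6
```

```bash
python3 - <<'E'
from h import *
togo(.494,.1035,.114,1.778)
E
```

```text
t 18.42 pos [0.4952 0.1004 0.1159] phi 1.7783 tilt [ 0.002  0.    -1.   ] F [-0.5  0.  -0.2] M [-0.02  0.02  0.03] op 0.0204 gf 0.6
togo units [ 0.108 -0.017  0.063] az 0.0
```

Emit:
apply_moves(steps=[0.06, 0, 0, 0, 0, 0, 10, 0, 0, 0, 0, 0, 0, 10, 0, 0, 0, 0, 0, 0, 10], grip_force=30)

```text
t: 18.67
tool_pos: [0.4946, 0.1017, 0.1154]
orientation: [1.979, 2.438, 0.0]
force: [0.6, -4.4, 2.5]
opening: 0.0193
gripper_force: 30.0
```

Emit:
apply_moves(steps=[-0.02, 0.304, 0, 0, 0, 0, 10, -0.06, 0.299, 0, 0, 0, 0, 10, -0.233, 0.563, 0, 0, 0, 0, 10, 0, 0, 0, 0, 0, 0, 10])

```text
t: 19.0
tool_pos: [0.5309, 0.0997, 0.115]
orientation: [-1.979, -2.439, 0.002]
force: [-2.1, -2.4, 5.0]
opening: 0.0194
gripper_force: 30.0
```

```bash
python3 - <<'E'
from h import *
togo(.494,.1035,.114,1.778)
a=1.778-np.pi/6;print(.508+.07*np.cos(a),.0345+.07*np.sin(a))
E
```

```text
t 19.0 pos [0.5309 0.0997 0.115 ] phi 1.7781 tilt [-0.001 -0.    -1.   ] F [-2.1 -2.4  5. ] M [-0.66  0.52  0.  ] op 0.0194 gf 30.0
togo units [ 0.378 -1.178  0.036] az 0.0
0.5297799839321035 0.10102542596569612
```

Emit:
apply_moves(steps=[-0.371, 0.483, 0, 0, 0, 0, 10, -0.483, 0.371, 0, 0, 0, 0, 10, -0.563, 0.233, 0, 0, 0, 0, 10, -0.604, 0.08, 0, 0, 0, 0, 10, -0.604, -0.08, 0, 0, 0, 0, 10, -0.563, -0.233, 0, 0, 0, 0, 10, -0.483, -0.371, 0, 0, 0, 0, 10, -0.371, -0.483, 0, 0, 0, 0, 10, -0.233, -0.563, 0, 0, 0, 0, 10, -0.08, -0.604, 0, 0, 0, 0, 10, 0, 0, 0, 0, 0, 0, 10])

```text
t: 19.92
tool_pos: [0.5226, -0.0365, 0.1157]
orientation: [1.979, 2.436, 0.001]
force: [1.3, -5.1, 3.5]
opening: 0.0195
gripper_force: 30.0
```

```bash
python3 - <<'E'
from h import *
a=1.778-np.pi
togo(.508+.07*np.cos(a),.0345+.07*np.sin(a),.115,1.778)
E
```

```text
t 19.92 pos [ 0.5226 -0.0365  0.1157] phi 1.777 tilt [ 0.002 -0.001 -1.   ] F [ 1.3 -5.1  3.5] M [-0.77 -0.54  0.01] op 0.0195 gf 30.0
togo units [0.082 0.009 0.023] az -0.01
```

Good. Next the second half turn.

Emit:
apply_moves(steps=[0.08, -0.604, 0, 0, 0, 0, 10, 0.233, -0.563, 0, 0, 0, 0, 10, 0.371, -0.483, 0, 0, 0, 0, 10, 0.483, -0.371, 0, 0, 0, 0, 10, 0.563, -0.233, 0, 0, 0, 0, 10, 0.604, -0.08, 0, 0, 0, 0, 10, 0.604, 0.08, 0, 0, 0, 0, 10, 0.563, 0.233, 0, 0, 0, 0, 10, 0.483, 0.371, 0, 0, 0, 0, 10, 0.371, 0.483, 0, 0, 0, 0, 10, 0.233, 0.563, 0, 0, 0, 0, 10, 0.08, 0.604, 0, 0, 0, 0, 10])

```text
t: 20.92
tool_pos: [0.4934, 0.1019, 0.1147]
orientation: [-1.978, -2.44, 0.006]
force: [-5.9, -14.4, 6.0]
opening: 0.0193
gripper_force: 30.0
```

Emit:
apply_moves(steps=[0, 0, 0, 0, 0, 0, 10, 0, 0, 0, 0, 0, 0, 10])

```text
t: 21.08
tool_pos: [0.4951, 0.1019, 0.115]
orientation: [1.978, 2.439, -0.002]
force: [1.1, -5.4, 3.1]
opening: 0.0198
gripper_force: 30.0
```

```bash
python3 - <<'E'
from h import *
a=1.778
togo(.508+.07*np.cos(a),.0345+.07*np.sin(a),.115,1.778)
im={n:np.mean([eyes.read_camera(n).astype(float) for _ in range(8)],0) for n in('scene','top')}
for n in im: np.save(n+'5.npy',im[n])
for n in im: print(n,[(d['xy'],round(d['conf'],2)) for th in('glass_top','pointer_tip') for d in eyes.place_of(n,th)[:2]])
z=lambda i,x,y,w,h,s:cv2.resize(i[y:y+h,x:x+w,::-1].clip(0,255).astype(np.uint8),None,fx=s,fy=s,interpolation=cv2.INTER_CUBIC)
cv2.imwrite('pics/c5.png',np.hstack([z(im['scene'],300,240,50,60,8),z(im['top'],220,125,50,60,8)]))
E
```

```text
t 21.08 pos [0.4951 0.1019 0.115 ] phi 1.7787 tilt [ 0.    -0.002 -1.   ] F [ 1.1 -5.4  3.1] M [-1.15 -0.4   0.02] op 0.0198 gf 30.0
togo units [ 0.047 -0.041  0.   ] az 0.01
scene [([391.3, 296.3], 0.85), ([286.0, 264.1], 0.84), ([326.4, 267.0], 0.5)]
top [([275.6, 153.6], 0.96), ([192.7, 142.0], 0.87), ([243.1, 149.2], 0.64), ([149.8, 188.9], 0.38)]
```

View pics/c5.png

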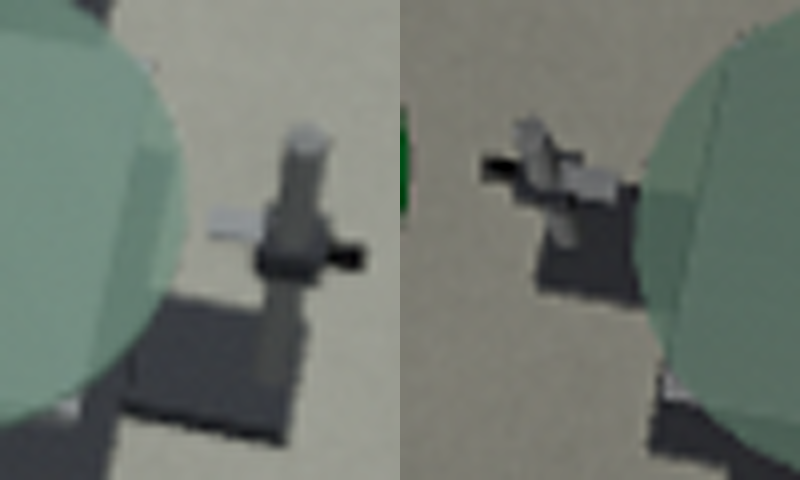

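The averaged close-up shows the pointer finger's tip at scene (326,267) and top (246.4,148). The glass rim is just inside it, still below the pointer's level. I'll fit both below one pixel and triangulate the finger against the glass.

```bash
cat > m.py <<'E'
from h import *
from scipy.optimize import least_squares
np.set_printoptions(precision=4,suppress=True,linewidth=150)
def mask(im,c):
    R,G,B=im[...,0],im[...,1],im[...,2]
    m=((G-R)>0.06*G).astype(np.uint8)
    m=cv2.morphologyEx(m,cv2.MORPH_OPEN,np.ones((3,3),np.uint8))
    _,l,st,_=cv2.connectedComponentsWithStats(m,connectivity=4)
    return (l==l[int(c[1]),int(c[0])]).astype(np.uint8)
def glass(n,im,c,g):
    m=mask(im,c);cs,_=cv2.findContours(m,cv2.RETR_EXTERNAL,cv2.CHAIN_APPROX_NONE)
    p=max(cs,key=len)[:,0].astype(float)
    a=np.linspace(0,2*np.pi,361)[:-1]
    def res(v):
        h=np.array([proj(n,[v[0]+.1*np.cos(t),v[1]+.1*np.sin(t),z]) for z in(g,g-.008) for t in a],np.float32)
        H=cv2.convexHull(h)
        return np.array([cv2.pointPolygonTest(H,(float(x),float(y)),True) for x,y in p])-v[2]
    s=least_squares(res,[.75,-.013,.3],loss='soft_l1',f_scale=.4,diff_step=1e-3)
    r=res(s.x);print(n,'glass',s.x,'area',m.sum(),'med|r|',np.median(abs(r)),'frac<1',np.mean(abs(r)<1))
    return s.x[:2]
E
python3 - <<'E'
from m import *
A=np.load('scene5.npy');B=np.load('top5.npy')
glass('scene',A,(287,264),.094);glass('top',B,(285,150),.094)
g=lambda i:i.mean(2).round(0).astype(int)
print('scene rows 262-274, cols 322-334');print(g(A)[262:275,322:335])
print('top rows 140-156 cols 236-252');print(g(B)[140:157,236:253])
E
```

```text
Traceback (most recent call last):
  File "m.py", line 18, in glass
    s=least_squares(res,[.75,-.013,.3],loss='soft_l1',f_scale=.4,diff_step=1e-3)
  File "m.py", line 15, in res
    h=np.array([proj(n,[v[0]+.1*np.cos(t),v[1]+.1*np.sin(t),z]) for z in(g,g-.008) for t in a],np.float32)
                ~~~~^^^^^^^^^^^^^^^^^^^^^^^^^^^^^^^^^^^^^^^^^^^
  File "h.py", line 18, in proj
    c=eyes.calibration(n);p=np.array(c['K'])@(np.array(c['R'])@np.array(X)+np.array(c['t']));return p[:2]/p[2]
ValueError: time passes only in moves, steps and waits
```

```bash
python3 - <<'E'
s=open('h.py').read()
s=s.replace("def shot","_c={}\ndef cal(n):\n    if n not in _c:_c[n]=eyes.calibration(n)\n    return _c[n]\ndef shot").replace("c=eyes.calibration(n)","c=cal(n)",2).replace("_c[n]=cal(n)","_c[n]=eyes.calibration(n)").replace("_c={}\n","_c={}\n")
import re
head,tail=s.split("def shot",1);s=head.replace("cal(n)","cal(n)")+"def shot"+tail.replace("eyes.calibration(n)","cal(n)")
open('h.py','w').write(s)
m=open('m.py').read().replace("[.75,-.013,.3]","[7.5,-1.3,.3]").replace("v[0]+.1*","v[0]/10*1+.1*").replace("v[1]+.1*","v[1]/100+.1*").replace("diff_step=1e-3","diff_step=2e-3")
m=m.replace("[7.5,-1.3,.3]","[75,-1.3,.3]").replace("v[0]/10*1","v[0]/100").replace("diff_step=2e-3","diff_step=[1e-3,.03,.1]")
open('m.py','w').write(m)
E
head -8 h.py
python3 - <<'E'
from m import *
A=np.load('scene5.npy');B=np.load('top5.npy')
glass('scene',A,(287,264),.094);glass('top',B,(285,150),.094)
g=lambda i:i.mean(2).round(0).astype(int)
print('scene rows 262-274, cols 322-334');print(g(A)[262:275,322:335])
print('top rows 140-156 cols 236-252');print(g(B)[140:157,236:253])
E
```

```text
import numpy as np, cv2
from plant import robot, eyes
_c={}
def cal(n):
    if n not in _c:_c[n]=eyes.calibration(n)
    return _c[n]
def shot(n,f):
    im=eyes.read_camera(n); cv2.imwrite('pics/'+f,im[:,:,::-1]); return im
scene glass [74.8767 -1.0707  0.3523] area 3588 med|r| 0.29951654187130816 frac<1 0.9846938775510204
top glass [74.5935 -1.5031  0.5167] area 3057 med|r| 0.22001595110450956 frac<1 1.0
scene rows 262-274, cols 322-334
[[137 146 151 151 151 150 149 149 149 148 147 147 139]
 [136 147 149 150 151 150 149 150 150 148 148 150 138]
 [136 145 150 150 150 150 148 149 150 149 151 147 124]
 [135 146 149 149 150 149 149 150 150 151 146 116  94]
 [136 145 151 149 148 146 146 147 147 148 140  98  68]
 [135 142 152 149 146 144 145 145 147 147 138  88  78]
 [135 141 152 149 144 145 146 146 145 146 134  80  69]
 [132 140 152 146 123 118 125 125 134 138 133  66  65]
 [136 149 152 149 143 141 141 139 132 126  87  60  61]
 [141 153 152 150 150 151 149 148 140 113  47  53  56]
 [140 152 152 152 151 151 150 150 144 109  38  38  40]
 [138 152 151 151 151 154 154 151 145 111  33  34  34
[... 595 characters left out ...]
 82  65  92 110 109 107 107 106 108  96 118 116 107 100 100]
 [ 49  75  71  67  86 101 107 110 109 110 112  58  50  42  97  94  97]
 [ 46  38  39  38  43  35  83 100 101 104 108  48  41  33  84  84  84]
 [ 70  52  52  46  48  18  40  38  39  52  69  45  42  55  85  85  84]
 [129 103  83  62  54  42  42  42  42  41  42  42  41  65  85  86  85]
 [125 128  96  89  78  57  44  44  44  45  43  44  42  64  86  85  85]
 [124 128  83  88  83  64  45  44  45  42  44  44  42  64  85  85  86]
 [125 124  54  84  85  72  49  44  43  45  43  44  43  66  85  85  85]
 [126 102  46  60  83  73  50  44  43  44  44  44  42  75  86  86  85]
 [126  81  45  42  42  43  43  44  44  45  45  44  40  77  85  84  85]]
```

```bash
python3 - <<'E'
from m import *
A=np.load('scene5.npy');B=np.load('top5.npy')
d=lambda i:(i[...,2]-i[...,0]).round(0).astype(int)
print(d(A)[262:275,322:335]);print(d(B)[142:153,238:250])
E
```

```text
[[ 9 -2 -8 -8 -8 -8 -8 -8 -8 -8 -8 -8 -7]
 [ 9 -2 -8 -8 -8 -8 -8 -9 -8 -8 -9 -8 -8]
 [ 8 -2 -8 -9 -8 -8 -8 -8 -8 -8 -8 -8 -6]
 [ 8 -2 -9 -8 -4 -2 -3 -6 -6 -8 -8 -4 -1]
 [ 8 -2 -8 -6  2  5  4  3  2  1  0  5  4]
 [ 9  1 -8 -5  3  6  6  6  6  6  6  6  4]
 [ 8 -2 -8 -6  5  7  7  6  6  6  6  6  3]
 [ 7 -5 -8 -7  1  3  4  6  6  6  6  7  4]
 [ 5 -8 -8 -8 -8 -7 -7 -6 -3 -3  6  7  6]
 [ 2 -8 -8 -8 -9 -9 -8 -9 -8 -5  7  7  8]
 [-2 -8 -7 -8 -7 -8 -7 -8 -8 -6  5  5  6]
 [-5 -8 -8 -8 -8 -8 -8 -8 -8 -5  4  5  6]
 [-8 -8 -8 -8 -8 -8 -8 -8 -8 -7 -1  4  3]]
[[  2 -10 -10 -12 -10 -10 -11 -11 -11 -10 -11 -11]
 [  1  -5 -10 -10 -10 -10 -10 -10 -11 -10 -10 -11]
 [  1   2   5   3  -3 -11 -11 -10 -10 -11 -11 -11]
 [  0  -2   2   3   0  -9  -8  -8 -10 -10 -11 -10]
 [  0   0   2   4   3   3   4   1  -2  -6 -10 -12]
 [  0   1   2   3   2   2   2   3   3  -4 -11 -12]
 [  3   2   3   2   3   2   3   3   3   6   1  -1]
 [  6   6   7   1   4   2   2   1   2   2   5   4]
 [  3   5   4   2   6   6   6   4   4   4   5   7]
 [  1   1   1   1   2   4   6   6   5   5   5   9]
 [  0   1   0   0   2   6   6   4   4   5   4   8]]
```

```bash
cat > p.py <<'E'
from m import *
def ptr(bs,bx,g):
    # rows: scene col us, top col ut
    def res(v,obs):
        xp,xm,h,ys,yt=v
        P=lambda n,x,z,y:proj(n,[x,y,z])
        b=np.array([bx[0],bx[1],0])
        S=lambda x,z:proj('scene',np.array([x,ys,z])+b)
        T=lambda x,z:proj('top',np.array([x,yt,z]))
        return np.array([S(xp,h)[0]-327,S(xp,h)[1]-obs[0],S(xp,h-.003)[1]-obs[1],S(xm,h)[1]-obs[2],T(xp,h)[0]-245.5,T(xp,h)[1]-obs[3],T(xm,h-.003)[1]-obs[4]])
    return least_squares(res,[.77,.758,.1,.095,.095],x_scale=.01,args=(bs,))
if __name__=='__main__':
    s=ptr([268.83,269.68,265.15,145.55,149.75],(.0028,.0043),.094)
    print(s.x,'w',s.x[0]-s.x[1],s.fun,'h-g',s.x[2]-.094)
E
python3 p.py
```

```text
[0.7707 0.7582 0.1055 0.0939 0.0942] w 0.012469071239820662 [-0.      0.1575 -0.1027 -0.0556  0.      0.056  -0.056 ] h-g 0.01148122644413685
```

The pointer measures about 11.5 mm above the glass now, which is about 0.72 turn. I'll wind 240° and re-measure.

Emit:
apply_moves(steps=[-0.08, 0.604, 0, 0, 0, 0, 10, -0.233, 0.563, 0, 0, 0, 0, 10, -0.371, 0.483, 0, 0, 0, 0, 10, -0.483, 0.371, 0, 0, 0, 0, 10, -0.563, 0.233, 0, 0, 0, 0, 10, -0.604, 0.08, 0, 0, 0, 0, 10, -0.604, -0.08, 0, 0, 0, 0, 10, -0.563, -0.233, 0, 0, 0, 0, 10, -0.483, -0.371, 0, 0, 0, 0, 10, -0.371, -0.483, 0, 0, 0, 0, 10, -0.233, -0.563, 0, 0, 0, 0, 10, -0.08, -0.604, 0, 0, 0, 0, 10])

```text
t: 23.08
tool_pos: [0.5251, -0.0357, 0.1162]
orientation: [1.978, 2.436, 0.005]
force: [5.9, 0.9, 1.0]
opening: 0.0196
gripper_force: 30.0
```

Emit:
apply_moves(steps=[0.08, -0.604, 0, 0, 0, 0, 10, 0.233, -0.563, 0, 0, 0, 0, 10, 0.371, -0.483, 0, 0, 0, 0, 10, 0.483, -0.371, 0, 0, 0, 0, 10, 0, 0, 0, 0, 0, 0, 10, 0, 0, 0, 0, 0, 0, 10])

```text
t: 23.58
tool_pos: [0.4565, -0.0131, 0.1155]
orientation: [1.978, 2.44, -0.0]
force: [-4.6, -4.0, 5.0]
opening: 0.0193
gripper_force: 30.0
```

```bash
python3 - <<'E'
from m import *
a=1.778-np.radians(240)
togo(.508+.07*np.cos(a),.0345+.07*np.sin(a),.115,1.778)
im={n:np.mean([eyes.read_camera(n).astype(float) for _ in range(8)],0) for n in('scene','top')}
for n in im: np.save(n+'6.npy',im[n])
A,B=im['scene'],im['top']
for g in(.102,.105,.108):
    s=glass('scene',A,(287,262),g);t=glass('top',B,(285,150),g);print(g,np.subtract(s,t))
d=lambda i:(i[...,2]-i[...,0]).round(0).astype(int);e=lambda i:i.mean(2).round(0).astype(int)
print(d(A)[263:272,322:333]);print(e(A)[263:272,322:333]);print(d(B)[142:153,240:250]);print(e(B)[142:153,240:250])
E
```

```text
t 23.58 pos [ 0.4565 -0.0131  0.1155] phi 1.7792 tilt [ 0. -0. -1.] F [-4.6 -4.   5. ] M [-0.48  0.39  0.03] op 0.0193 gf 30.0
togo units [ 0.033 -0.014  0.017] az 0.01
scene glass [74.6953 -1.0745  0.2295] area 3631 med|r| 0.2648277661809548 frac<1 0.9796954314720813
top glass [74.6873 -1.4839  0.5037] area 3092 med|r| 0.22173269422811043 frac<1 1.0
0.102 [0.0079 0.4094]
scene glass [74.8876 -1.0713  0.3182] area 3631 med|r| 0.26714863952371426 frac<1 0.9796954314720813
top glass [74.6096 -1.4889  0.5649] area 3092 med|r| 0.22182255092400466 frac<1 1.0
0.105 [0.278  0.4176]
scene glass [75.0799 -1.0682  0.4072] area 3631 med|r| 0.2684827932137102 frac<1 0.9796954314720813
top glass [74.532  -1.4939  0.6264] area 3092 med|r| 0.22189734315420206 frac<1 1.0
0.108 [0.5479 0.4257]
[[11  2 -8 -8 -8 -8 -8 -8 -8 -8 -9]
 [10  1 -8 -8 -8 -8 -8 -8 -7 -8 -8]
 [10  1 -9 -8 -4  0 -3 -6 -6 -8 -8]
 [10  1 -9 -5  2  4  4  3  2  2  0]
 [ 8 -4 -8 -6  3  5  6  6  6  6  6]
 [ 6 -6 -8 -5  6  7  6  6  6  7  6]
 [ 5 -8 -8 -6  1  3  4  6  6  6  7]
 [ 1 -9 -8 -7 -6 -7 -6 -5 -3 -1  6]
 [-4 -8 -8 -8 -8 -8 -9 -
[... 684 characters left out ...]
4 -12  -9]
 [  3   2   3   3   2   3   4   5   1   3]
 [  7   2   3   3   3   2   2   3   4   9]
 [  4   3   5   5   6   5   4   6   4   8]
 [  2   0   4   5   4   5   5   5   6   9]
 [  0  -1   1   5   4   5   3   5   4   9]]
[[122 121 121 122 121 118 119 121 119 119]
 [113 116 115 122 121 118 119 120 118 118]
 [ 49  58  65 120 122 120 119 117 117 118]
 [ 91  82  75 116 118 117 117 118 119 120]
 [ 90 108 108 105 104 106 110 112 122 114]
 [ 92 108 107 105 105 105 106  94 117  94]
 [ 86 100 105 108 108 108 110  58  47  63]
 [ 41  36  81  98  99 102 106  47  38  73]
 [ 49  18  37  38  38  52  69  43  40  73]
 [ 53  39  41  41  43  42  40  43  39  73]
 [ 78  56  42  44  43  43  45  43  41  73]]
```

Emit:
apply_moves(steps=[0.281, -0.117, 0, 0, 0, 0, 10, 0.281, -0.117, 0, 0, 0, 0, 10, 0, 0, 0, 0, 0, 0, 10, 0, 0, 0, 0, 0, 0, 10])

```text
t: 24.72
tool_pos: [0.4469, 0.0012, 0.1154]
orientation: [1.979, 2.439, -0.001]
force: [-2.3, -6.3, 6.8]
opening: 0.0195
gripper_force: 30.0
```

```bash
python3 - <<'E'
from m import *
togo(.5,.03,.115,1.778)
im={n:np.mean([eyes.read_camera(n).astype(float) for _ in range(8)],0) for n in('scene','top')}
a=np.linspace(0,2*np.pi,721)
for n,c in(('scene',(287,262)),('top',(285,150))):
    I=im[n];np.save(n+'7.npy',I)
    # radial subpixel silhouette: edge of green index along normals of model hull
    gi=((I[...,1]-I[...,0])/I[...,1]).astype(np.float32)
    for wall in(.008,0):
        g=.1055
        def hull(v): return cv2.convexHull(np.array([proj(n,[v[0]+.1*np.cos(t),v[1]+.1*np.sin(t),z]) for z in(g,g-wall) for t in a],np.float32))[:,0]
        def res(v,full=False):
            H=hull(np.array(v)/100);o=H.mean(0);D=(H-o);L=np.linalg.norm(D,axis=1,keepdims=True);D/=L
            ang=np.arctan2(D[:,1],D[:,0]);k=np.argsort(ang);Hs=np.stack([np.interp(np.linspace(-3.1,3.1,120),ang[k],H[k,i]) for i in(0,1)],1)
            d=Hs-o;d/=np.linalg.norm(d,axis=1,keepdims=True)
            s=np.arange(-4,4.01,.1);P=Hs[:,None]+s[None,:,None]*d[:,None]
            V=cv2.remap(gi,P[...,0].astype(np.float32),P[...,1].astype(np.float32),cv2.INTER_LINEAR)
            mid=(V[:,:10].mean(1)+V[:,-10:].mean(1))/2;r=s[np.argmax(V<mid[:,None],1)]
            con=V[:,:10].mean(1)-V[:,-10:].mean(1);r=np.where((con>.06),r,np.nan)
            return (r,np.linspace(-3.1,3.1,120)) if full else np.nan_to_num(r)
        v=np.array([74.8,-1.2])
        for _ in range(6):   # Gauss-Newton with numeric jac on ground plane shift
            r,th=res(v,True);ok=~np.isnan(r)&(abs(r)<2.5)
            u=np.stack([np.cos(th),np.sin(th),np.ones_like(th)],1)[ok]
            q=np.linalg.lstsq(u,r[ok],rcond=None)[0]
            p0=proj(n,[v[0]/100,v[1]/100,g]);v=atz(n,p0+q[:2],g)[:2]*100
        r,th=res(v,True);ok=~np.isnan(r)
        print(n,'wall',wall,v,'dil',q[2],'n',ok.sum(),'std',np.nanstd(r),'sect down/right/up/left',[round(float(np.nanmean(r[abs(np.angle(np.exp(1j*(th-c))))<.5])),2) for c in(1.57,0,-1.57,3.14)])
E
```

```text
t 24.72 pos [0.4469 0.0012 0.1154] phi 1.7786 tilt [ 0.    -0.001 -1.   ] F [-2.3 -6.3  6.8] M [-0.76  0.19  0.05] op 0.0195 gf 30.0
togo units [0.573 1.93  0.014] az 0.01
scene wall 0.008 [74.8176 -1.0904] dil -0.31839848764572326 n 120 std 0.2116338557246665 sect down/right/up/left [-0.33, -0.46, -0.24, -0.34]
scene wall 0 [75.0533 -1.0877] dil 0.12250048559897377 n 120 std 0.3508234361232635 sect down/right/up/left [0.36, -0.31, 0.39, -0.21]
top wall 0.008 [74.6119 -1.5067] dil -0.20664440747829949 n 120 std 0.173132896931808 sect down/right/up/left [-0.21, -0.23, -0.24, -0.19]
top wall 0 [74.5359 -1.5146] dil -0.08001419181245226 n 120 std 0.19633977069242906 sect down/right/up/left [0.04, -0.22, -0.03, -0.17]
```

The glass and pointer now agree in height within the measuring error of about 0.5–0.8 mm. I'll release the handle and retreat upward.

Emit:
apply_moves(steps=[0, 0, 0, 0, 0, 0, 45, 0, 0, 0, 0, 0, 0, 45, 0, 0, 0, 0, 0, 0, 45, 0, 0, 0, 0, 0, 0, 45, 0, 0, -0.4, 0, 0, 0, 45, 0, 0, -0.9, 0, 0, 0, 45, 0, 0, -1, 0, 0, 0, 45, 0, -0.9, -1, 0, 0, 0, 45, 0, -1, -0.5, 0, 0, 0, 45, 0, -1, 0, 0, 0, 0, 45, 0, 0, 0, 0, 0, 0, 45, 0, 0, 0, 0, 0, 0, 45])

```text
t: 26.52
tool_pos: [0.3609, -0.0162, 0.2304]
orientation: [1.978, 2.436, 0.003]
force: [-0.2, 0.1, 0.9]
opening: 0.0417
gripper_force: 0.0
```

```bash
python3 - <<'E'
from m import *
togo(.5,.03,.115,1.778)
im={n:np.mean([eyes.read_camera(n).astype(float) for _ in range(4)],0) for n in('scene','top')}
A,B=im['scene'],im['top']
s=glass('scene',A,(287,262),.1055);t=glass('top',B,(285,150),.1055);print(np.subtract(s,t))
z=lambda i,x,y,w,h,s:cv2.resize(i[y:y+h,x:x+w,::-1].clip(0,255).astype(np.uint8),None,fx=s,fy=s,interpolation=cv2.INTER_CUBIC)
cv2.imwrite('pics/c8.png',np.hstack([z(A,240,130,120,180,3),z(B,210,100,120,180,3)]))
E
```

```text
t 26.52 pos [ 0.3609 -0.0162  0.2304] phi 1.7775 tilt [ 0.004 -0.001 -1.   ] F [-0.2  0.1  0.9] M [ 0.01 -0.11 -0.02] op 0.0417 gf 0.0
togo units [0.561 4.842 3.862] az -0.01
scene glass [74.8688 -1.0792  0.3139] area 3632 med|r| 0.275434231219802 frac<1 0.9797979797979798
top glass [74.6085 -1.4892  0.5437] area 3098 med|r| 0.22262812916673624 frac<1 1.0
[0.2604 0.41  ]
```

View pics/c8.png

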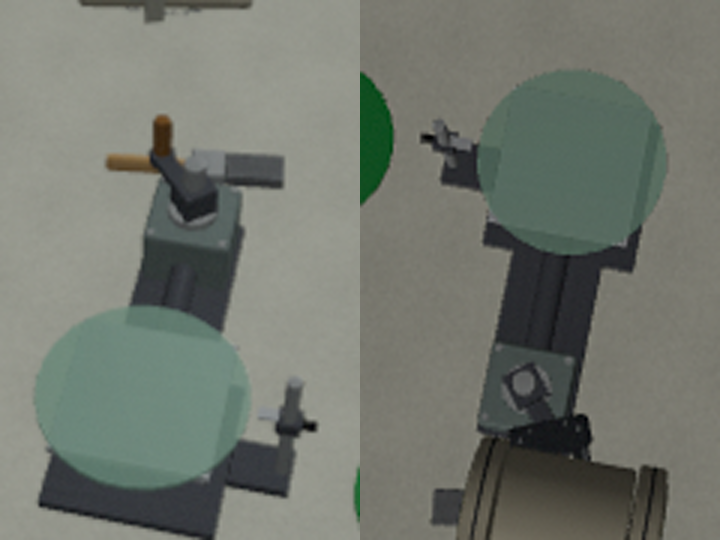

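The crank is seated and free, and the gripper is clear. The glass has risen 11.3 mm of the 11.5 mm measured after the first turn, so I'm handing in.

```bash
python3 -c "
from plant import robot
print(robot.close_job())"
```

```text
the job is handed in; nothing more can be done
None
```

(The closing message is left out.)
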